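# Change the bench supply over from mains to generator through centre off

## Task

Take the bench over from the mains to the generator at the changeover box on the bench. First drop the load: throw the big breaker toggle on the right of the sloping panel down to off and leave it off. Then turn the black rotary handle from the left-hand mark to centre off, let it stand there for two or three seconds so that everything runs down, and turn it on fully home to the right-hand mark; leave the amber bottle and the glass flask beside the box standing where they are.

Things in the scene. Friction and masses are not known exactly. Their poses are not given: they have to be found in the camera images.
- station: Changeover box, fixed to the bench: sloping-desk enclosure 318 wide (y) x 245 deep (x) x 175 mm high, white with grey end cheeks. Origin: centre of its underside, on the bench. Its x points from its low front edge to its back, y to its left as one stands before it, z up. The control panel rises 30 degrees towards the back: normal (-0.5, 0, 0.866), up the slope (0.866, 0, 0.5) in this frame.
- station_panel (a point): Centre of the sloping panel's face (220 mm along the slope, 300 mm wide), at (-0.023, 0, 0.115) m in the box's frame; axes as the box's. The handle's axis lies 52 mm left of it and 12 mm down the slope, the toggle's hinge 88 mm right of it and 4 mm above the face. The end cheeks stand 4 mm above the face.
- transfer_handle (a joint): Rotary handle, turning about the panel's normal, rad, growing clockwise seen from in front: 0 = pointer 45 degrees left of up-slope, at the single-bar mark (mains, the start); 0.785 = straight up the slope, ring mark (off); 1.571 = 45 degrees right, double-bar mark (generator). Stops just beyond. A sprung detent draws it into each position, tipping over half way; turning takes up to 0.3 Nm.
- handle_grip (a point): Middle of the black bar grip, on the turning axis, 34 mm above the panel's face; its axes turn with the handle: z out along the panel's normal, x up the slope at joint 0 (the bar then 45 degrees left of it). Bar: 17 mm thick, 16 to 50 mm above the face, 49 mm from the axis to the pointer end (white line on top), 39 mm to the blunt end. Below it a skirt of 62 mm diameter, up to 18 mm above the face.
- load_breaker (a joint): Breaker toggle (load switch), hinged about the box's y axis, rad: 0 = on, leaning 20 degrees from the panel's normal up the slope (the start); 0.70 = off, leaning 20 degrees down the slope. A spring throws it over once past the middle (0.35) and holds it at either end; pushing its end takes about 4 to 5 N.
- toggle_end (a point): Middle of the outer end of the breaker toggle, a grey ribbed paddle 36 mm wide (y), 15 mm thick; 62 mm from its hinge and 62 mm above the panel's face at either end of travel. Thrown off, it moves 43 mm down the slope. The black block round it is 78 mm wide, 118 mm long along the slope and 18 mm above the face. The point's axes are the panel's (x up the slope, z out) when on.
- amber_bottle: Bystander: amber bottle with a screw cap, 70 mm diameter, 138 mm high, loose, close to the right of the box. Origin: centre of its foot. Not to be disturbed.
- flask: Bystander: glass volumetric flask with a long neck, 65 mm diameter, 189 mm high, loose, close to the right of the box. Origin: centre of its foot. Not to be disturbed.

How it is judged:
On the way, in this order (a step that is already met when the one before it is completed fails the run):
1. the breaker toggle is thrown to off, the handle still at the left-hand mark (value of joint load_breaker above 0.55 rad and value of joint transfer_handle below 0.2 rad), for 0.1 s.
2. the handle stands at centre off (within about 9 degrees) for 1.9 s on end (value of joint transfer_handle between 0.635 and 0.935 rad), for 1.9 s.
3. the handle is at the right-hand mark (value of joint transfer_handle above 1.46 rad), for 0.2 s.
At the end, for the whole second after the job is handed in: The handle stands within 6 degrees of the right-hand mark (joint above 1.46 rad), at rest; the breaker toggle is still off (above 0.55 rad); bottle and flask stand upright within 30 mm of where they were (value of joint transfer_handle above 1.46 rad and value of joint load_breaker above 0.55 rad and velocity of joint transfer_handle below 0.1 rad/s and distance of each of amber_bottle, flask from where it was at the start of the episode below 0.03 m and angle between each of amber_bottle, flask's own z axis and vertical below 0.2 rad); the robot touches nothing.
It fails at once if the handle leaves the left-hand mark while the load is still on (value of joint transfer_handle above 0.35 rad and value of joint load_breaker below 0.35 rad).
It fails at once if the amber bottle is pushed more than 30 mm or tipped over (distance of amber_bottle from where it was at the start of the episode above 0.03 m or angle between amber_bottle's own z axis and vertical above 0.3 rad).
It fails at once if the glass flask is pushed more than 30 mm or tipped over (distance of flask from where it was at the start of the episode above 0.03 m or angle between flask's own z axis and vertical above 0.3 rad).
It also fails if it takes over 48 s, if anything falls off the work surface, if the arm or the gripper's body presses on something with over 40 N, if the wrist force passes 120 N, or if a joint passes its speed limit or range.

## Robot

A 6-joint arm with a two-finger parallel gripper is mounted at the origin on a cart in front of the work surface, level with it; the furniture and walls round the work are solid. World frame = base frame: x ahead of the robot, y to its left, z up, the work surface at z = 0. Lengths are in m, angles in rad, forces in N, time in s.
With the tool pointing down it reaches from about 0.3 to 0.775 m from the base axis. Payload 14.6 kg.
Tool frame: the origin (TCP) lies at the very end of the fingers, on their centre line; the grasp point (between the pads) lies 19 mm behind it; z points along the fingers, y is the line along which they close (so a half turn about z gives the same grasp; the last joint's range is limited). The gripper opens to 94 mm and grips with 3 to 60 N. Pads are 16 mm wide; open, the fingers measure 119 mm over their backs; the gripper's body (75 mm by 177 mm) begins 78 mm behind the grasp point.
Start: joints at [-1.275, 0.3, 1.521, -0, 1.321, -0.067], TCP at [0.195, -0.514, 0.205] pointing down, gripper open.
Joint ranges: [-3.03, 3.03], [-0.79, 2.21], [0.23, 2.52], [-1.04, 4.18], [0, 3.07], [-2.55, 2.55]. Speed limits (rad/s): [2.22, 2.22, 2.57, 3.14, 3.14, 3.14].

## Interface

Orientations are given as a unit quaternion [x, y, z, w].
In Python, from cell import arm gives the robot as it stands.
- The arm moves only by the tool arm_command, never from a script. Its argument "steps" is a list that holds one entry, the list of rows, each a list of 4 numbers: the shift along the world's x, y, z in m, then the turn about the world's z in degrees. In form: [[[x, y, z, twist], ...]]. A call has 1 to 8 rows; each row is the pose to reach, as a shift and turn from the pose commanded when the call began; what a row does not reach only later rows make up. A row lasts 1/12 s, in which the tool goes at most 41.7 mm and 7.16 degrees, less where a joint would pass 70% of its speed; a pose out of reach is approached as far as the arm can. A call with a gripper value outside its range is refused whole. "jaw" is the finger opening in m, from 0 to 0.094, set as the call begins (left out, the last holds). The fingers move at their own pace and stop on an object; "force" is the grip in N (left out, the last holds). Time passes only in rows, so rows that repeat a pose let the fingers close. It gives the time, the measured TCP pose, the force, the opening and the grip force at its end, in the units of the state.
- arm.state(): the state, without advancing time (a new reading comes with each control period).
- arm.read_camera(name): name is "scene" or "top" or "wrist"; returns the picture (400x640x3 uint8, red, green, blue); there is no depth.
- arm.camera_info(name): a dict with "intrinsics" (3x3 intrinsics, pixels), "view" (4x4, takes a point from world to camera coordinates); the wrist camera has in their place "T_tool_cam" (4x4, takes a point from camera to tool coordinates, whose origin is the TCP and whose axes are the flange's). Camera axes: x right, y down, z forward; pixel columns grow to the right and rows downward; lengths in m; the calibration is good to about 2 mm. A picture is of the moment at which its call begins: read the wrist's pose just before it. camera_info takes no time and is no camera call.
- arm.sign_off(): hands the job in; it is judged then, once.
The state is a dict: "t": time; "joint_pos": joint angles; "joint_vel": joint speeds; "joint_torque": joint torques, N m; "eef_pos": TCP position; "eef_rot": TCP orientation; "force": force on the tool from outside, world axes, zero at the start; "ft_torque": the same for the moment, N m; "finger_gap": finger opening in m; "finger_force": force on a finger pad.
Only numpy, scipy, OpenCV 4.12 (cv2) and the standard library are available. Lean on these libraries where they do the work, as an engineer would, in place of code of your own. Each camera call takes 0.05 s, during which the arm holds its last target. There are 200 camera calls.

## Working session

There is one attempt and no reset: what is moved stays moved. The work goes in short steps, Python scripts to look and compute and a tool call to move; the robot and the scene stay as the last step left them, time stands still between calls to the robot, and variables do not carry over. Pictures are saved under pics/ and viewed, at most 10 in all, crops included, and the job is handed in when it is done.

Besides the shell and the picture viewer there is one more tool, called after ">>>" as name([rows], argument=value, ...), one row to a line, values as JSON. arm_command: Moves the arm, as the interface text tells. Its arguments: {"type":"object","properties":{"steps":{"type":"array","items":{"type":"array","items":{"type":"array","items":{"type":"number"}}}},"jaw":{"type":"number"},"force":{"type":"number"}},"required":["steps"]}

```bash
ls; mkdir -p pics
python3 - <<'E'
from cell import arm
import cv2,numpy as np
s=arm.state();print({k:np.round(v,3).tolist() for k,v in s.items()})
for n in ("scene","top"):
    i=arm.camera_info(n);print(n,np.round(i["intrinsics"],1).tolist(),np.round(i["view"],4).tolist())
    cv2.imwrite(f"pics/{n}0.png",arm.read_camera(n)[:,:,::-1])
i=arm.camera_info("wrist");print({k:np.round(v,4).tolist() for k,v in i.items() if not isinstance(v,str)})
E
```

```text
pics
{'t': 0.0, 'joint_pos': [-1.275, 0.3, 1.522, 0.0, 1.321, -0.067], 'joint_vel': [-0.002, 0.001, -0.001, 0.001, -0.001, 0.002], 'joint_torque': [0.0, -53.18, -35.274, 0.071, 0.024, -0.0], 'eef_pos': [0.195, -0.514, 0.205], 'eef_rot': [0.984, 0.18, -0.0, -0.001], 'force': [-0.872, -0.501, 0.02], 'ft_torque': [-0.057, 0.013, -0.025], 'finger_force': 0.0, 'finger_gap': 0.094}
scene [[451.1, 0.0, 323.8], [0.0, 451.1, 199.5], [0.0, 0.0, 1.0]] [[-0.8921, -0.4516, -0.0152, 0.38], [-0.2305, 0.4838, -0.8443, 0.2853], [0.3886, -0.7497, -0.5357, 0.5926], [0.0, 0.0, 0.0, 1.0]]
top [[398.5, 0.0, 320.8], [0.0, 398.5, 196.0], [0.0, 0.0, 1.0]] [[0.02, -0.9996, -0.0189, -0.1741], [-0.9914, -0.0174, -0.1298, 0.512], [0.1294, 0.0213, -0.9914, 0.92], [0.0, 0.0, 0.0, 1.0]]
{'intrinsics': [[352.4178, 0.0, 312.5687], [0.0, 352.4178, 186.6729], [0.0, 0.0, 1.0]], 'T_tool_cam': [[-0.0006, -0.9641, -0.2654, 0.0777], [1.0, -0.0008, 0.0005, 0.0005], [-0.0007, -0.2654, 0.9641, -0.1792], [0.0, 0.0, 0.0, 1.0]]}
```

View pics/scene0.png

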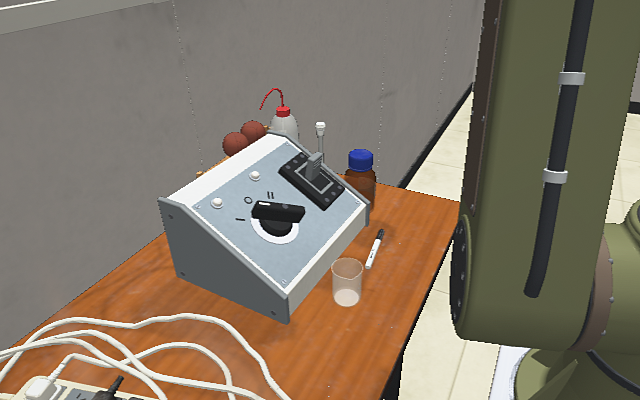

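View pics/top0.png

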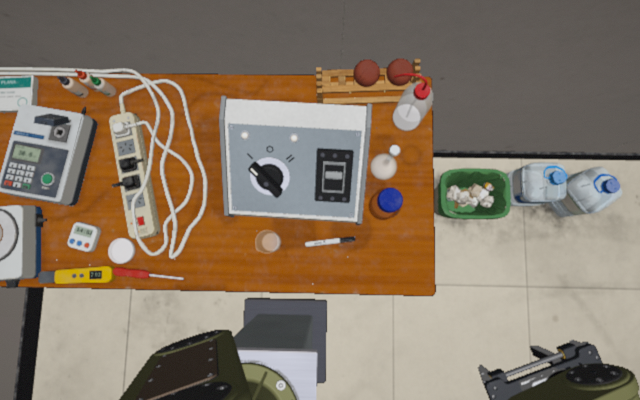

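The top view shows the box at cols 220–370, rows 97–222, the handle at about (267,177), the toggle at (333,175), the bottle at (388,202) and the flask at (384,165). I'll enlarge this area.

Run:
```python
import cv2
a=cv2.imread("pics/top0.png")[90:235,212:412]
cv2.imwrite("pics/top0c.png",cv2.resize(a,None,fx=4,fy=4,interpolation=cv2.INTER_CUBIC))
a=cv2.imread("pics/scene0.png")[120:325,150:390]
cv2.imwrite("pics/scene0c.png",cv2.resize(a,None,fx=2.9,fy=2.9,interpolation=cv2.INTER_CUBIC))
```

```text
(no output)
```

View pics/top0c.png

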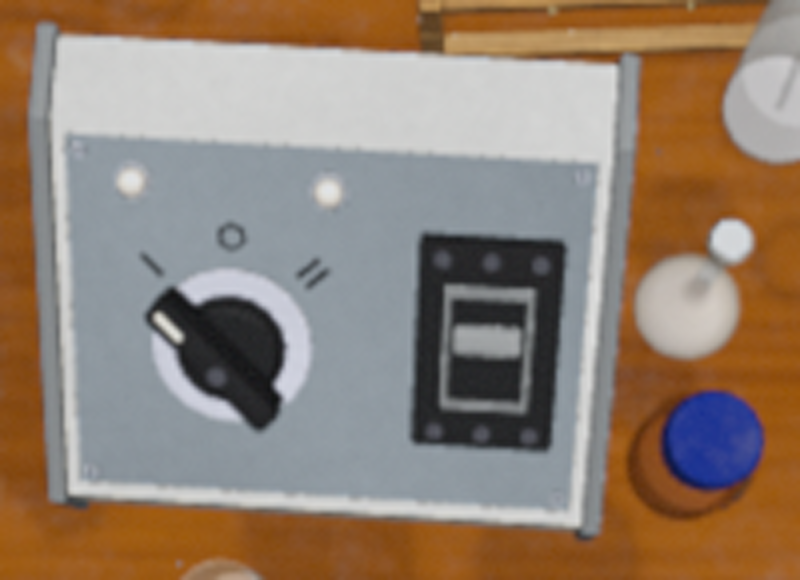

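View pics/scene0c.png

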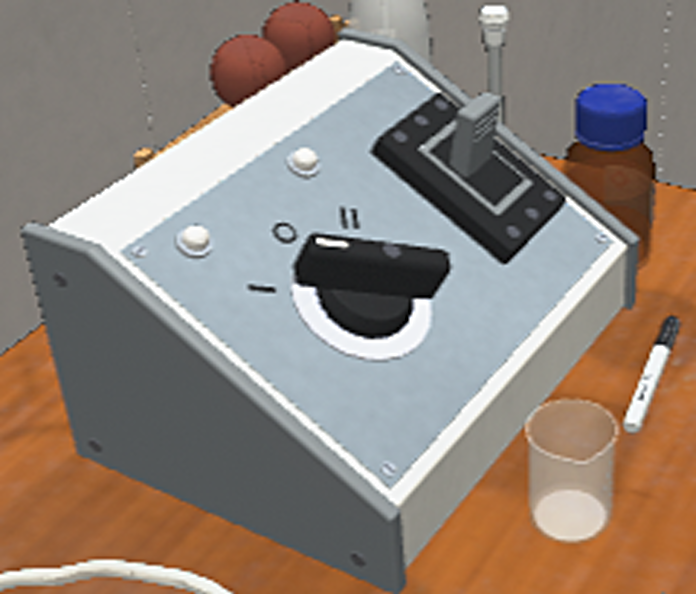

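```bash
cat > h.py <<'E'
from cell import arm
import numpy as np
from scipy.optimize import least_squares
T=lambda u,v:("top",212+u/4,90+v/4)
S=lambda u,v:("scene",150+u/2.9,120+v/2.9)
I={n:arm.camera_info(n) for n in("top","scene")}
def P(left,up,out):  # panel -> station
    return np.array([-.023,0,.115])+left*np.array([0,1,0])+up*np.array([.866,0,.5])+out*np.array([-.5,0,.866])
def W(p,q):
    c,s=np.cos(q[2]),np.sin(q[2]);return np.array([q[0]+c*p[0]-s*p[1],q[1]+s*p[0]+c*p[1],p[2]])
def proj(n,w):
    V=np.array(I[n]["view"]);K=np.array(I[n]["intrinsics"]);c=K@(V[:3,:3]@w+V[:3,3]);return c[:2]/c[2]
def ray(n,u,v,z):
    V=np.array(I[n]["view"]);K=np.array(I[n]["intrinsics"]);R=V[:3,:3]
    d=R.T@np.linalg.solve(K,[u,v,1]);o=-R.T@V[:3,3];return o+d*(z-o[2])/d[2]
E
python3 - <<'E'
from h import *
b=[(-.049,.059),(-.127,.059),(-.127,-.059),(-.049,-.059)]
obs=[(T(*p),P(l,u,.018)) for p,(l,u) in zip([(421,233),(566,242),(549,451),(412,442)],b)]
obs+=[(S(*p),P(l,u,.018)) for p,(l,u) in zip([(375,148),(440,95),(565,200),(508,262)],b)]
obs+=[(T(231,345),P(.052,-.012,.001)),(T(487,340),P(-.088,.0212,.062)),(S(485,103),P(-.088,.0212,.062)),
 (S(403,590),np.array([-.1225,.159,0])),(S(80,455),np.array([.1225,.159,0]))]
f=lambda q:np.concatenate([proj(o[0],W(p,q))-o[1:] for o,p in obs])
r=least_squares(f,[.5,-.1,0],loss="soft_l1");q=r.x
print(q,np.degrees(q[2]));print(np.round(r.fun.reshape(-1,2),1).tolist())
for n,p in dict(grip=P(.052,-.012,.034),griptop=P(.052,-.012,.05),togon=P(-.088,.0212,.062),togoff=P(-.088,-.0212,.062),hinge=P(-.088,0,.004)).items(): print(n,W(p,q).round(4))
print("cap",ray(*T(714,440),.138),"flasktop",ray(*T(732,241),.189),"flaskfoot~",ray(*T(687,305),.04))
E
```

```text
[ 0.57919922 -0.106627   -0.0360945 ] -2.06806256914015
[[-0.7, 1.2], [0.3, 0.8], [0.7, 0.3], [-0.3, 0.6], [0.2, -4.7], [-0.8, -2.7], [1.0, -1.9], [2.0, -4.4], [0.5, -0.1], [0.1, -0.6], [-2.7, -0.6], [-1.1, 3.4], [-1.7, 1.5]]
grip [ 0.5307 -0.0528  0.1384]
griptop [ 0.5227 -0.0526  0.1523]
togon [ 0.5404 -0.1933  0.1793]
togoff [ 0.5037 -0.192   0.1581]
hinge [ 0.551  -0.1937  0.1185]
cap [ 0.4953134  -0.31393081  0.138     ] flasktop [ 0.59007653 -0.31535511  0.189     ] flaskfoot~ [ 0.58814994 -0.31322937  0.04      ]
```

>>> arm_command([
  [[0, 0, 0.04, 0], [0, 0, 0.08, 0], [0, 0, 0.12, 0], [0.03, 0.05, 0.13, -7], [0.06, 0.09, 0.13, -14], [0.085, 0.13, 0.13, -21], [0.11, 0.16, 0.13, -22.8], [0.13, 0.2, 0.13, -22.8]],
], jaw=0)

```text
t: 0.77
eef_pos: [0.3077, -0.3431, 0.3351]
eef_rot: [1.0, -0.02, -0.0, -0.0]
force: [1.1, -0.3, 0.1]
finger_gap: 0.0437
finger_force: 0.0
```

>>> arm_command([
  [[0.02, 0.035, 0, 0], [0.04, 0.07, 0, 0], [0.065, 0.1, 0, 0], [0.085, 0.13, 0, 0], [0.1, 0.16, 0, 0], [0.115, 0.184, 0, 0], [0.115, 0.184, 0, 0], [0.115, 0.184, 0, 0]],
])

```text
t: 1.43
eef_pos: [0.4223, -0.1599, 0.3351]
eef_rot: [1.0, -0.016, -0.0, -0.0]
force: [-0.1, -0.7, -0.5]
finger_gap: 0.0008
finger_force: 0.0
```

Run:
```python
from h import *
import cv2
from scipy.spatial.transform import Rotation as R
s=arm.state();im=arm.read_camera("wrist")
print(s["t"],np.round(s["eef_pos"],4),R.from_quat(s["eef_rot"]).as_matrix().round(3).tolist(),s["force"],s["finger_gap"])
np.savez("w1.npz",p=s["eef_pos"],r=s["eef_rot"])
cv2.imwrite("pics/w1.png",im[:,:,::-1])
```

```text
1.4333 [ 0.4223 -0.1599  0.3351] [[0.999, -0.033, -0.001], [-0.033, -0.999, 0.0], [-0.001, -0.0, -1.0]] [-0.13394902 -0.69616387 -0.49516469] 0.0008288271344095264
```

View pics/w1.png

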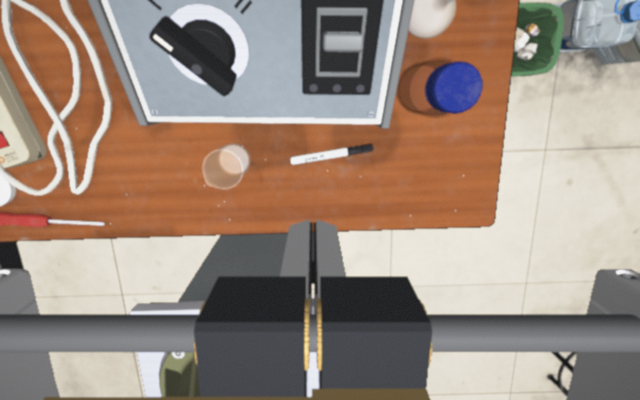

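```bash
cat >> h.py <<'E'
from scipy.spatial.transform import Rotation as R
IW=arm.camera_info("wrist");TC=np.array(IW["T_tool_cam"]);KW=np.array(IW["intrinsics"])
def wproj(w,p,r):
    t=R.from_quat(r).as_matrix().T@(w-p);c=KW@(TC[:3,:3].T@(t-TC[:3,3]));return c[:2]/c[2]
E
python3 - <<'E'
from h import *
d=np.load("w1.npz")
b=[(-.049,.059),(-.127,.059),(-.127,-.059),(-.049,-.059)]
obs=[(T(*p),P(l,u,.018)) for p,(l,u) in zip([(421,233),(566,242),(549,451),(412,442)],b)]
obs+=[(T(231,345),P(.052,-.012,.001)),(T(487,340),P(-.088,.0212,.062))]
wo=[((303,94),P(-.049,-.059,.018)),((371,95),P(-.127,-.059,.018)),((342,41),P(-.088,.0212,.062)),((208,44),P(.052,-.012,.001))]
q=[.57919922,-.106627,-.0360945]
print([ (wproj(W(p,q),d["p"],d["r"])-o).round(1).tolist() for o,p in wo])
f=lambda q:np.concatenate([proj(o[0],W(p,q))-o[1:] for o,p in obs]+[wproj(W(p,q),d["p"],d["r"])-o for o,p in wo])
r=least_squares(f,q,loss="soft_l1");q=r.x
print(q.round(4));print(np.round(r.fun.reshape(-1,2),1).tolist())
for n,p in dict(grip=P(.052,-.012,.034),togon=P(-.088,.0212,.062),togoff=P(-.088,-.0212,.062),hinge=P(-.088,0,.004)).items(): print(n,W(p,q).round(4))
np.save("q.npy",q)
E
```

```text
[[0.7, 1.2], [1.4, 0.4], [3.4, 0.3], [1.2, 3.7]]
[ 0.5812 -0.1063 -0.0503]
[[-0.8, 0.6], [0.2, 0.7], [-0.0, 0.1], [-1.0, -0.0], [0.2, -1.4], [-0.3, -1.0], [-0.8, -0.1], [-0.0, 0.2], [2.4, -0.7], [0.2, 0.9]]
grip [ 0.5335 -0.0518  0.1384]
togon [ 0.5412 -0.1924  0.1793]
togoff [ 0.5045 -0.1905  0.1581]
hinge [ 0.5518 -0.1929  0.1185]
```

>>> arm_command([
  [[0.04, -0.01, 0, 0], [0.08, -0.02, 0, 0], [0.12, -0.032, 0, 0], [0.153, -0.032, -0.02, 0], [0.153, -0.032, -0.055, 0], [0.153, -0.032, -0.09, 0], [0.153, -0.032, -0.12, 0], [0.153, -0.032, -0.12, 0]],
])

```text
t: 2.15
eef_pos: [0.5724, -0.1935, 0.2088]
eef_rot: [1.0, -0.018, -0.005, -0.002]
force: [1.0, 0.2, -0.2]
finger_gap: 0.0007
finger_force: 0.0
```

>>> arm_command([
  [[0, 0, -0.02, 0], [0, 0, -0.04, 0], [0, 0, -0.048, 0], [0, 0, -0.048, 0], [0, 0, -0.048, 0]],
])

```text
t: 2.57
eef_pos: [0.5752, -0.1935, 0.1689]
eef_rot: [1.0, -0.018, 0.001, 0.0]
force: [0.1, 0.4, 0.4]
finger_gap: 0.0004
finger_force: 0.0
```

>>> arm_command([
  [[-0.01, 0, 0, 0], [-0.018, 0, -0.002, 0], [-0.026, 0, -0.004, 0], [-0.034, 0, -0.006, 0], [-0.042, 0, -0.008, 0], [-0.05, 0, -0.008, 0], [-0.055, 0, -0.008, 0], [-0.055, 0, -0.008, 0]],
])

```text
t: 3.23
eef_pos: [0.5198, -0.1931, 0.1605]
eef_rot: [1.0, -0.018, 0.001, 0.0]
force: [-0.0, -0.3, 2.4]
finger_gap: 0.0001
finger_force: 0.9
```

>>> arm_command([
  [[0.005, 0, 0.02, 0], [0.005, 0, 0.055, 0], [-0.02, 0.02, 0.09, 0], [-0.05, 0.05, 0.1, 0], [-0.06, 0.07, 0.1, 0], [-0.06, 0.09, 0.1, 0], [-0.06, 0.09, 0.1, 0], [-0.06, 0.09, 0.1, 0]],
], jaw=0.034)

```text
t: 3.9
eef_pos: [0.4601, -0.1024, 0.2598]
eef_rot: [1.0, -0.017, 0.0, 0.0]
force: [0.5, -1.3, -0.3]
finger_gap: 0.0343
finger_force: 0.0
```

Run:
```python
from h import *
import cv2
s=arm.state();im=arm.read_camera("wrist")
print(s["t"],np.round(s["eef_pos"],4),s["force"],s["finger_gap"])
np.savez("w2.npz",p=s["eef_pos"],r=s["eef_rot"])
cv2.imwrite("pics/w2.png",im[:,:,::-1])
q=np.load("q.npy")
for th in (0,.785,1.571):
    a=np.pi/4-th
    for r in (0,.03): 
        c=P(.052+r*np.sin(a),-.012+r*np.cos(a),.034);print(th,r,W(c,q).round(4))
    e=W(P(np.sin(a),np.cos(a),0),q)-W(P(0,0,0),q);print("bar dir deg",np.degrees(np.arctan2(e[1],e[0])))
print("axis px",wproj(W(P(.052,-.012,.05),q),s["eef_pos"],s["eef_rot"]))
```

```text
3.9 [ 0.4601 -0.1024  0.2598] [ 0.53668565 -1.26236398 -0.28159409] 0.03430714255598732
0 0 [ 0.5335 -0.0518  0.1384]
0 0.03 [ 0.5529 -0.0316  0.1491]
bar dir deg 46.224875105446344
0.785 0 [ 0.5335 -0.0518  0.1384]
0.785 0.03 [ 0.5595 -0.0531  0.1534]
bar dir deg -2.8562189364871062
1.571 0 [ 0.5335 -0.0518  0.1384]
1.571 0.03 [ 0.5508 -0.0739  0.149 ]
bar dir deg -52.00154861865219
axis px [245.17863881 108.42218968]
```

View pics/w2.png

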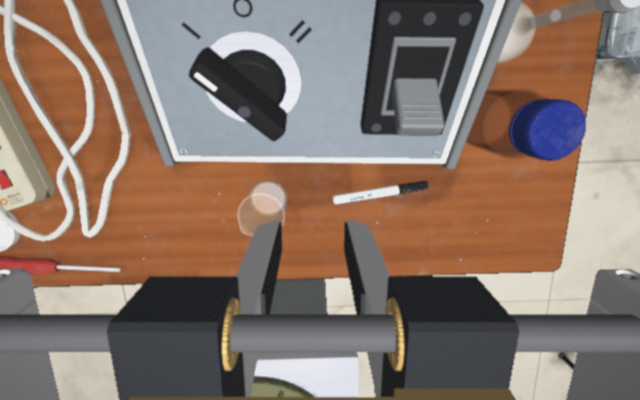

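Run:
```python
from h import *
import cv2
d=np.load("w2.npz");q=np.load("q.npy");im=cv2.imread("pics/w2.png")
im=cv2.resize(im[0:190,150:410],None,fx=3,fy=3,interpolation=cv2.INTER_CUBIC)
def px(l,u,o): return tuple(int(v) for v in np.round((wproj(W(P(l,u,o),q),d["p"],d["r"])-[150,0])*3))
a=np.pi/4;D=np.array([np.sin(a),np.cos(a)]);N=np.array([D[1],-D[0]])
for o,c in((.05,(0,255,0)),):
    pts=[px(*(np.array([.052,-.012])+r*D+w*N),o) for r,w in((.049,.0085),(.049,-.0085),(-.039,-.0085),(-.039,.0085))]
    cv2.polylines(im,[np.array(pts)],True,c,1)
th=np.linspace(0,6.28,60)
cv2.polylines(im,[np.array([px(.052+.031*np.cos(t),-.012+.031*np.sin(t),.018) for t in th])],True,(0,0,255),1)
cv2.polylines(im,[np.array([px(-.088+x,y,.018) for x,y in((.039,.059),(-.039,.059),(-.039,-.059),(.039,-.059))])],True,(255,0,255),1)
cv2.polylines(im,[np.array([px(-.088+x,-.0212,.062) for x in(.018,-.018)])],True,(0,255,255),1)
cv2.imwrite("pics/ov.png",im)
```

```text
(no output)
```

View pics/ov.png

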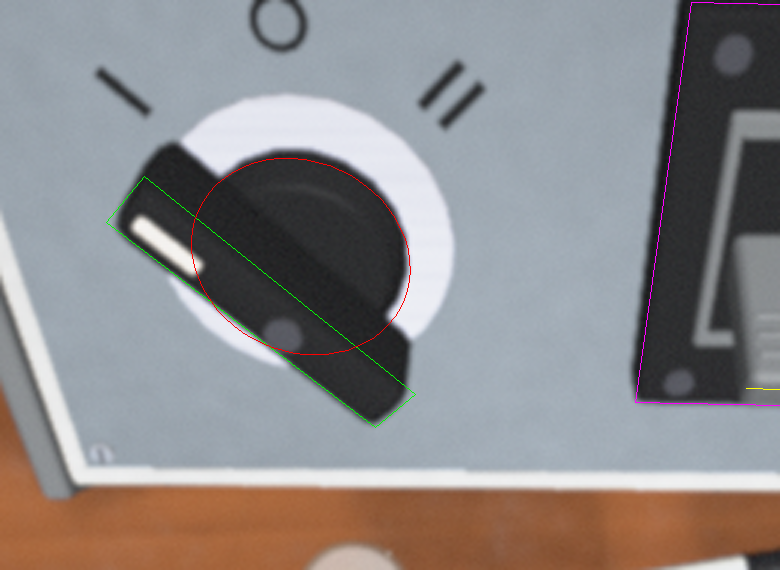

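Run:
```python
from h import *
q=np.load("q.npy")
for th in (0,.15,.3,.45,.6,.785,.95,1.1,1.25,1.4,1.571,1.7):
    a=np.pi/4-th
    c=W(P(.052+.03*np.sin(a),-.012+.03*np.cos(a),.041),q)-[0,0,.006]
    e=W(P(np.sin(a),np.cos(a),0),q)-W(P(0,0,0),q)
    if th==0:c0=c
    print(th,c.round(4),"rel0",(c-c0).round(4),"dir",np.degrees(np.arctan2(e[1],e[0])).round(1))
```

```text
0 [ 0.5494 -0.0314  0.1491] rel0 [0. 0. 0.] dir 46.2
0.15 [ 0.5518 -0.0349  0.1506] rel0 [ 0.0024 -0.0035  0.0015] dir 37.5
0.3 [ 0.5537 -0.0388  0.1518] rel0 [ 0.0042 -0.0074  0.0027] dir 28.5
0.45 [ 0.555  -0.043   0.1527] rel0 [ 0.0056 -0.0116  0.0036] dir 19.0
0.6 [ 0.5558 -0.0474  0.1532] rel0 [ 0.0064 -0.016   0.0041] dir 9.3
0.785 [ 0.556  -0.0529  0.1535] rel0 [ 0.0065 -0.0216  0.0044] dir -2.9
0.95 [ 0.5554 -0.0578  0.1533] rel0 [ 0.0059 -0.0265  0.0042] dir -13.7
1.1 [ 0.5542 -0.0622  0.1528] rel0 [ 0.0048 -0.0308  0.0037] dir -23.5
1.25 [ 0.5525 -0.0662  0.1519] rel0 [ 0.0031 -0.0349  0.0028] dir -32.9
1.4 [ 0.5504 -0.07    0.1508] rel0 [ 0.0009 -0.0386  0.0016] dir -42.1
1.571 [ 0.5473 -0.0738  0.1491] rel0 [-0.0021 -0.0424 -0.    ] dir -52.0
1.7 [ 0.5447 -0.0762  0.1477] rel0 [-0.0048 -0.0448 -0.0015] dir -59.2
```

>>> arm_command([
  [[0.02, 0.015, 0, 7], [0.04, 0.03, 0, 14], [0.06, 0.045, 0, 21], [0.08, 0.06, 0, 28], [0.089, 0.071, 0, 35], [0.089, 0.071, 0, 42], [0.089, 0.071, 0, 48], [0.089, 0.071, 0, 48]],
])

```text
t: 4.62
eef_pos: [0.5494, -0.0325, 0.2586]
eef_rot: [0.92, 0.393, -0.001, -0.0]
force: [-0.2, -0.1, 0.7]
finger_gap: 0.0341
finger_force: 0.0
```

>>> arm_command([
  [[0, 0, -0.03, 0], [0, 0, -0.055, 0], [0, 0, -0.075, 0], [0, 0, -0.08, 0], [0, 0, -0.08, 0], [0, 0, -0.08, 0]],
])

```text
t: 5.12
eef_pos: [0.5495, -0.0322, 0.1803]
eef_rot: [0.921, 0.39, 0.0, 0.0]
force: [0.5, 0.2, -0.2]
finger_gap: 0.0344
finger_force: 0.0
```

>>> arm_command([
  [[0, 0, -0.01, 0], [0, 0, -0.02, 0], [0, 0, -0.03, 0], [0, 0, -0.03, 0], [0, 0, -0.03, 0]],
])

```text
t: 5.53
eef_pos: [0.5487, -0.0317, 0.1487]
eef_rot: [0.921, 0.391, -0.001, -0.0]
force: [0.6, 0.4, 0.7]
finger_gap: 0.034
finger_force: 0.0
```

No contact on the way down. I'll swing the fork slowly along the arc to centre off.

>>> arm_command([
  [[0.001, -0.002, 0.001, -5], [0.0025, -0.004, 0.002, -10], [0.0035, -0.0065, 0.0025, -15], [0.0045, -0.009, 0.003, -21], [0.0055, -0.0115, 0.0035, -27], [0.006, -0.014, 0.004, -33], [0.0065, -0.016, 0.004, -37], [0.0065, -0.016, 0.004, -37]],
], jaw=0.03)

```text
t: 6.2
eef_pos: [0.5558, -0.048, 0.1538]
eef_rot: [0.997, 0.077, 0.0, 0.0]
force: [0.1, -0.6, -0.4]
finger_gap: 0.03
finger_force: 0.0
```

>>> arm_command([
  [[0, -0.002, 0, -4], [0, -0.004, 0, -8], [0, -0.0055, 0, -12], [0, -0.0055, 0, -12], [0, -0.0055, 0, -12]],
])

```text
t: 6.62
eef_pos: [0.5556, -0.0532, 0.1535]
eef_rot: [1.0, -0.024, 0.0, -0.0]
force: [-0.6, 1.1, 0.1]
finger_gap: 0.0295
finger_force: 0.0
```

Run:
```python
from h import *
import cv2
s=arm.state();im=arm.read_camera("top")
print(s["t"],np.round(s["eef_pos"],4),np.round(s["force"],1),s["ft_torque"].round(2),s["finger_gap"])
w=arm.read_camera("wrist")
a=cv2.resize(arm.read_camera("scene")[120:325,150:390],None,fx=2,fy=2,interpolation=cv2.INTER_CUBIC)
b=cv2.resize(w[0:205,150:450],(0,0),fx=2,fy=2)[:, :320*2]
h=min(a.shape[0],b.shape[0]);c=np.hstack([a[:h],b[:h]])
c=cv2.resize(c,None,fx=.74,fy=.74);cv2.imwrite("pics/c1.png",c[:,:800,::-1])
```

```text
6.6167 [ 0.5556 -0.0532  0.1535] [-0.6  1.1  0.1] [ 0.06 -0.   -0.04] 0.029500978561591912
```

View pics/c1.png

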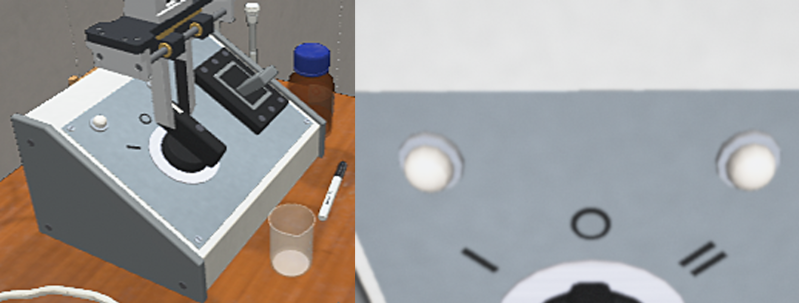

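The handle stands at the ring mark: in the wrist view its end is centred under the ring at col 590. I'll let it stand.

>>> arm_command([
  [[0, 0, 0, 0], [0, 0, 0, 0], [0, 0, 0, 0], [0, 0, 0, 0], [0, 0, 0, 0], [0, 0, 0, 0], [0, 0, 0, 0], [0, 0, 0, 0]],
])

```text
t: 7.43
eef_pos: [0.5555, -0.0532, 0.1533]
eef_rot: [1.0, -0.026, -0.0, -0.0]
force: [0.2, -0.9, -0.6]
finger_gap: 0.0301
finger_force: 0.0
```

>>> arm_command([
  [[0, 0, 0, 0], [0, 0, 0, 0], [0, 0, 0, 0], [0, 0, 0, 0], [0, 0, 0, 0], [0, 0, 0, 0], [0, 0, 0, 0], [0, 0, 0, 0]],
])

```text
t: 8.1
eef_pos: [0.5555, -0.0532, 0.1533]
eef_rot: [1.0, -0.026, -0.0, 0.0]
force: [0.4, 0.2, -0.4]
finger_gap: 0.0301
finger_force: 0.0
```

>>> arm_command([
  [[0, 0, 0, 0], [0, 0, 0, 0], [0, 0, 0, 0], [0, 0, 0, 0], [0, 0, 0, 0], [0, 0, 0, 0], [0, 0, 0, 0], [0, 0, 0, 0]],
])

```text
t: 8.77
eef_pos: [0.5555, -0.0533, 0.1533]
eef_rot: [1.0, -0.026, 0.0, -0.0]
force: [-0.1, 0.6, 0.2]
finger_gap: 0.0301
finger_force: 0.0
```

>>> arm_command([
  [[0, 0, 0, 0], [0, 0, 0, 0], [0, 0, 0, 0], [0, 0, 0, 0], [0, 0, 0, 0], [0, 0, 0, 0]],
])

```text
t: 9.27
eef_pos: [0.5555, -0.0532, 0.1533]
eef_rot: [1.0, -0.026, -0.0, -0.0]
force: [0.1, 1.0, 0.1]
finger_gap: 0.03
finger_force: 0.0
```

>>> arm_command([
  [[0, -0.002, 0, -4.5], [0, -0.004, 0, -9], [-0.001, -0.0065, 0, -15], [-0.002, -0.009, -0.001, -20], [-0.003, -0.0115, -0.0015, -26], [-0.004, -0.014, -0.002, -32], [-0.0055, -0.017, -0.0025, -38], [-0.0055, -0.017, -0.0025, -38]],
])

```text
t: 9.93
eef_pos: [0.5499, -0.0704, 0.1509]
eef_rot: [0.936, -0.353, 0.0, 0.0]
force: [0.0, 0.1, -1.0]
finger_gap: 0.03
finger_force: 0.0
```

>>> arm_command([
  [[-0.0015, -0.002, -0.001, -5], [-0.003, -0.004, -0.002, -11], [-0.0045, -0.0055, -0.0025, -14], [-0.0045, -0.0055, -0.0025, -14], [-0.0045, -0.0055, -0.0025, -14]],
])

```text
t: 10.35
eef_pos: [0.5455, -0.0757, 0.1483]
eef_rot: [0.888, -0.46, -0.0, 0.0]
force: [0.5, 1.0, -0.2]
finger_gap: 0.03
finger_force: 0.1
```

>>> arm_command([
  [[-0.002, -0.002, -0.001, -3], [-0.004, -0.003, -0.002, -5], [-0.004, -0.003, -0.002, -5]],
])

```text
t: 10.6
eef_pos: [0.5441, -0.0759, 0.1477]
eef_rot: [0.867, -0.499, 0.002, -0.004]
force: [15.3, 20.6, 2.6]
finger_gap: 0.0299
finger_force: 12.5
```

>>> arm_command([
  [[0.003, 0.003, 0.001, 3], [0.004, 0.004, 0.002, 5], [0.004, 0.004, 0.002, 5], [0.004, 0.004, 0.03, 5], [0.004, 0.004, 0.06, 5], [0.004, 0.004, 0.1, 5], [0.004, 0.004, 0.14, 5], [0.004, 0.004, 0.14, 5]],
])

```text
t: 11.27
eef_pos: [0.5471, -0.0752, 0.2943]
eef_rot: [0.887, -0.461, 0.005, -0.001]
force: [0.3, 0.3, 1.0]
finger_gap: 0.0303
finger_force: 0.0
```

Run:
```python
from h import *
import cv2
s=arm.state()
print(s["t"],np.round(s["eef_pos"],4),np.round(s["force"],1))
a=cv2.resize(arm.read_camera("top")[90:235,212:412],(400,290),interpolation=cv2.INTER_CUBIC)
b=cv2.resize(arm.read_camera("scene")[120:325,150:390],(400,342),interpolation=cv2.INTER_CUBIC)[:290]
w=cv2.resize(arm.read_camera("wrist"),(480,300))
c=np.zeros((590,800,3),np.uint8);c[:290,:400]=a;c[:290,400:]=b;c[290:,:480]=w
cv2.imwrite("pics/c2.png",c[:,:,::-1])
```

```text
11.2667 [ 0.5471 -0.0752  0.2943] [0.3 0.3 1. ]
```

View pics/c2.png

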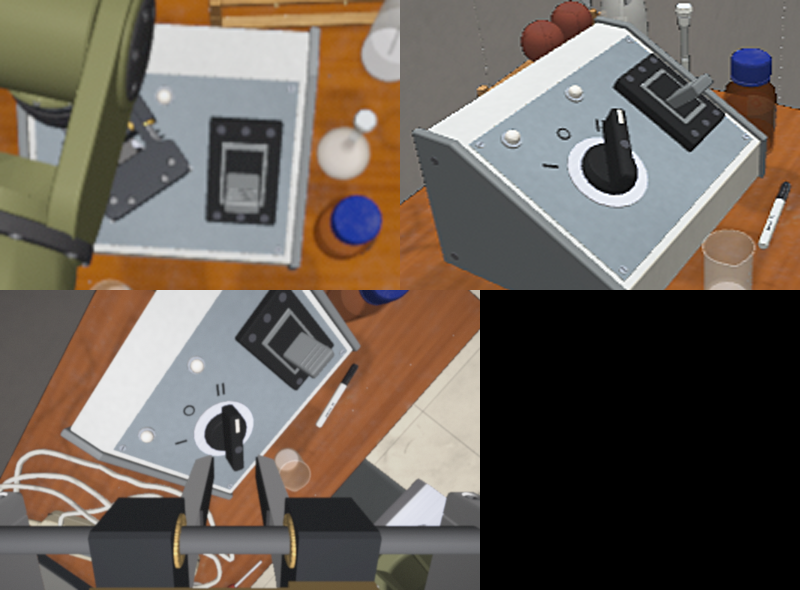

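The handle points at the double-bar mark. It was pressed against its stop and the fork is now clear of it. The toggle is off, and the bottle and flask stand where they were.

```bash
python3 -c "
from cell import arm
print(arm.sign_off())"
```

```text
the job is handed in; nothing more can be done
None
```

The bench is changed over from mains to generator and the job is handed in at about 11 s: breaker thrown off first, handle rested about 2.7 s at centre off then turned fully home to the right-hand mark, bottle and flask not touched; sign-off gave no verdict.

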